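# Set the reorder tags on the reagent stock rail

## Robot

A 6-joint arm with a two-finger parallel gripper is mounted at the origin on a cart in front of the work surface, level with it; the furniture and walls round the work are solid. World frame = base frame: x ahead of the robot, y to its left, z up, the work surface at z = 0. Lengths are in m, angles in rad, forces in N, time in s.
With the tool pointing down it reaches from about 0.3 to 0.875 m from the base axis. Payload 6.4 kg.
Tool frame: the origin (TCP) lies between the finger pads; the fingertips stand 22 mm ahead of it and the grasp point (between the pads) lies 3 mm ahead of it; z points along the fingers, y is the line along which they close (so a half turn about z gives the same grasp; the last joint's range is limited). The gripper opens to 85 mm and grips with 20 to 120 N. Pads are 22 mm wide; open, the fingers measure 114 mm over their backs; the gripper's body (76 mm by 85 mm) begins 54 mm behind the grasp point. The pads swing forward as they close: fully open they stand 13 mm farther back than shut.
Start: joints at [-1.357, 0.181, 1.607, -0, 1.354, -0.206], TCP at [0.234, -0.525, 0.253] pointing down, gripper open.
Joint ranges: [-2.99, 2.99], [-0.89, 2.07], [0.3, 2.58], [-1.14, 4.28], [0, 2.63], [-3.12, 3.12]. Speed limits (rad/s): [2.57, 2.57, 3.01, 3.14, 3.14, 3.14].

## Interface

Orientations are given as a unit quaternion [w, x, y, z].
In Python, from bench import ctrl, imaging, workorder gives the robot as it stands.
- The arm moves only by the shell command python3 -m pendant 'ROWS' [OPENING]. ROWS is JSON, a list of rows, each a list of 4 numbers: the shift along the tool's x, y, z in cm, then the turn about the tool's z in degrees. In form: [[dx, dy, dz, roll], ...]. A call has 1 to 12 rows; each row is the pose to reach, as a shift and turn from the pose commanded when the call began, along the tool's axes at that moment; what a row does not reach only later rows make up. A row lasts 1/12 s, in which the tool goes at most 41.7 mm and 7.16 degrees, less where a joint would pass 70% of its speed; a pose out of reach is approached as far as the arm can. A call with a gripper value outside its range is refused whole. OPENING is the opening, from 0 (shut) to 1 (fully open), set as the call begins (- or left out, the last holds). The fingers move at their own pace and stop on an object; the grip force is fixed at half the most. Time passes only in rows, so rows that repeat a pose let the fingers close. It gives the time, the measured TCP pose, the force, the opening and the grip force at its end, in the units of the state.
- ctrl.get_obs(): the state, without advancing time (a new reading comes with each control period).
- imaging.camera(name): name is "side" or "top" or "wrist"; returns the picture (420x560x3 uint8, red, green, blue); there is no depth.
- imaging.camera_info(name): a dict with "K" (3x3 intrinsics, pixels), "T" (4x4, takes a point from camera to world coordinates); the wrist camera has in their place "tool_from_camera" (4x4, takes a point from camera to tool coordinates, whose origin is the TCP and whose axes are the flange's). Camera axes: x right, y up, looking along -z (the intrinsics and any distortion apply to the point x, -y, -z); pixel columns grow to the right and rows downward; lengths in m; the calibration is good to about 2 mm. A picture is of the moment at which its call begins: read the wrist's pose just before it. camera_info takes no time and is no camera call.
- workorder.hand_in(): hands the job in; it is judged then, once.
The state is a dict: "time_s": time; "q": joint angles; "dq": joint speeds; "joint_efforts": joint torques, N m; "eef_pos": TCP position; "eef_rot": TCP orientation; "wrist_force": force on the tool from outside, world axes, zero at the start; "torque": the same for the moment, N m; "opening": opening from 0.0 (shut) to 1.0 (fully open); "grasp_force": force on a finger pad.
Only numpy, scipy, OpenCV 4.12 (cv2) and the standard library are available. Lean on these libraries where they do the work, as an engineer would, in place of code of your own. Each camera call takes 0.05 s, during which the arm holds its last target. There are 200 camera calls.

## Task

Each blue stock bin on the rail has a hinged flip tag in front of it: set the tags so that only the full bins (three bottles) show you the green face, swung fully over to the right, and the bins with bottles missing show you the red face, swung fully over to the left. Push each wrong tag round gently with a fingertip until it lies parallel to the row; do not pinch or lift anything, and leave the bottles and the things lying beside the rail where they are.

Things in the scene. Friction and masses are not known exactly. Their poses are not given: they have to be found in the camera images.
- stock_rail: grey base plate, 144 x 366 mm, 6 mm thick, fixed to the bench, carrying four blue bins side by side, 90 mm apart, in any order, each with its own flip tag in front of it (on the robot's side). Origin on the bench top, below the common line of the four hinge pins, midway along it; x points from the tags to the bins, away from the robot; y to the left along the row; z up
- bin_a: blue bin that holds three red-capped bottles, so it is full; fixed. 85 mm wide; origin on the axis of its tag's hinge pin, 6 mm above the bench; x away from the robot, y left, z up. The bin's front lip is at x +45 mm, 22 mm high; bottles stand in a row along y at x +70 mm (25 mm thick, the white one 33 mm), tops up to 70 mm above the origin. Nothing fixed stands between x +10 and +45 mm above 5 mm
- tag_a_pin (a point): top of the upright hinge pin of the flip tag of bin a, 70 mm above the bench; axes as the bin. Every tag is a stiff upright flap, red one side, green the other, reaching 38 mm out from the pin, 3 mm thick, from 14 to 70 mm above the bench. About 20 g; the only resistance is light hinge friction (0.15 N at 26 mm from the pin); it stays where it is left
- tag_a (a joint): angle of the flap of bin a, rad. 0: at its stop, pointing left (+y of the bin), parallel to the row, red face to the robot. 1.57: pointing at the robot. 3.14: at its other stop, pointing right (-y), green face to the robot. It swings round on the robot's side of the pin
- bin_b: blue bin that holds three blue-capped bottles, so it is full; fixed. Sizes as bin a
- tag_b_pin (a point): top of the upright hinge pin of the flip tag of bin b, 70 mm above the bench; axes as the bin. Behind the flaps of every tag, at x +7 to +10 mm, stands a fixed plate 80 mm wide, left half green, right half red, up to 34 mm above the bench; above it a fingertip can come down behind the flap
- tag_b (a joint): angle of the flap of bin b, rad. Values as tag a
- bin_c: blue bin that holds a single white-capped bottle in its middle, so it is not full; fixed. Sizes as bin a
- tag_c_pin (a point): top of the upright hinge pin of the flip tag of bin c, 70 mm above the bench; axes as the bin. Sizes as tags a and b
- tag_c (a joint): angle of the flap of bin c, rad. Values as tag a
- bin_d: blue bin that holds nothing, it is empty; fixed. Sizes as bin a
- tag_d_pin (a point): top of the upright hinge pin of the flip tag of bin d, 70 mm above the bench; axes as the bin. Sizes as tags a and b
- tag_d (a joint): angle of the flap of bin d, rad. Values as tag a
- red_1: dropper bottle with red cap, 25 mm thick, 52 mm tall, loose in bin a; origin at the centre of its underside, z up its axis. Leave it alone
- red_2: dropper bottle with red cap, 25 mm thick, 52 mm tall, loose in bin a; origin at the centre of its underside, z up its axis. Leave it alone
- red_3: dropper bottle with red cap, 25 mm thick, 52 mm tall, loose in bin a; origin at the centre of its underside, z up its axis. Leave it alone
- blue_1: dropper bottle with blue cap and yellow band, 25 mm thick, 52 mm tall, loose in bin b; origin at the centre of its underside, z up its axis. Leave it alone
- blue_2: dropper bottle with blue cap and yellow band, 25 mm thick, 52 mm tall, loose in bin b; origin at the centre of its underside, z up its axis. Leave it alone
- blue_3: dropper bottle with blue cap and yellow band, 25 mm thick, 52 mm tall, loose in bin b; origin at the centre of its underside, z up its axis. Leave it alone
- white_1: dropper bottle with white cap, 33 mm thick, 67 mm tall, loose in bin c; origin at the centre of its underside, z up its axis. Leave it alone
- carton: small white and blue reagent carton, 105 x 66 x 36 mm, lying to the left of the rail; origin at the centre of its underside. Leave it alone
- cassette: flat white test cassette, 70 x 21 x 5 mm, lying to the left of the rail; origin at the centre of its underside. Leave it alone
- pen: marker pen, white with blue cap, 125 x 15 x 13 mm, lying to the right of the rail; origin at the centre of its underside. Leave it alone

How it is judged:
At the end, for the whole second after the job is handed in: The tags of both full bins are swung right, green face to the robot, and those of the one-bottle and the empty bin swung left, red face to the robot, each within 0.17 rad of its stop; all tags at rest and all bottles upright within 0.2 rad (value of joint each of tag_a, tag_b above 2.97 rad and value of joint each of tag_c, tag_d below 0.17 rad and velocity of joint tag_a between -0.2 and 0.2 rad/s and velocity of joint tag_b between -0.2 and 0.2 rad/s and velocity of joint tag_c between -0.2 and 0.2 rad/s and velocity of joint tag_d between -0.2 and 0.2 rad/s and angle between each of red_1, red_2, red_3, blue_1, blue_2, blue_3, white_1's own z axis and vertical below 0.2 rad); the robot touches nothing.
It fails at once if a bottle is shifted more than 15 mm or lifted (distance of any of red_1, red_2, red_3, blue_1, blue_2, blue_3, white_1 from where it was at the start of the episode above 0.015 m).
It fails at once if the carton, the cassette or the pen is moved more than 15 mm (distance of any of carton, cassette, pen from where it was at the start of the episode above 0.015 m).
It fails at once if a tag is pinched or forced: more than 18 N between the fingers and a tag or its bin (contact force between the fingers and bin_a above 18 N or contact force between the fingers and bin_b above 18 N or contact force between the fingers and bin_c above 18 N or contact force between the fingers and bin_d above 18 N).
It also fails if it takes over 54 s, if anything falls off the work surface, if the arm or the gripper's body presses on something with over 40 N, if the wrist force passes 120 N, or if a joint passes its speed limit or range.

## Working session

There is one attempt and no reset: what is moved stays moved. The work goes in short steps, Python scripts to look and compute and a shell command to move; the robot and the scene stay as the last step left them, time stands still between calls to the robot, and variables do not carry over. Pictures are saved under pics/ and viewed, at most 10 in all, crops included, and the job is handed in when it is done.

```bash
mkdir -p pics; python3 - <<'E'
from bench import ctrl, imaging
import cv2,numpy as np
o=ctrl.get_obs();print(o['time_s'],o['eef_pos'],o['eef_rot'],o['opening'])
for n in ['top','side']:
    im=imaging.camera(n);cv2.imwrite(f'pics/{n}0.png',im[...,::-1]);i=imaging.camera_info(n);print(n,{k:np.round(v,4).tolist() if not isinstance(v,str) else v for k,v in i.items()})
print(imaging.camera_info('wrist'))
E
```

```text
0.0 [ 0.23427003 -0.524534    0.25236726] [-8.92331920e-04  9.78050056e-01  2.08368164e-01 -8.03037860e-06] 0.9985338366403979
top {'K': [[471.5325, 0.0, 278.7604], [0.0, 471.5325, 208.676], [0.0, 0.0, 1.0]], 'T': [[0.0072, 0.9908, -0.1355, 0.3964], [-0.9999, 0.0053, -0.014, 0.2477], [-0.0132, 0.1356, 0.9907, 0.9361], [0.0, 0.0, 0.0, 1.0]]}
side {'K': [[513.5293, 0.0, 283.2173], [0.0, 513.5293, 209.8028], [0.0, 0.0, 1.0]], 'T': [[0.9664, 0.1827, -0.1809, 0.3166], [-0.2566, 0.6406, -0.7238, -0.569], [-0.0163, 0.7459, 0.6659, 0.8136], [0.0, 0.0, 0.0, 1.0]]}
{'K': array([[324.17623558,   0.        , 279.43709416],
       [  0.        , 324.17623558, 211.26940226],
       [  0.        ,   0.        ,   1.        ]]), 'tool_from_camera': array([[-2.29399493e-04,  9.57926046e-01,  2.87015047e-01,
         7.28351320e-02],
       [ 9.99999265e-01,  5.61567951e-04, -1.07500024e-03,
         4.68876567e-04],
       [-1.19094918e-03,  2.87014589e-01, -9.57925471e-01,
        -1.19668324e-01],
       [ 0.00000000e+00,  0.00000000e+00,  0.00000000e+00,
         1.00000000e+00]])}
```

View pics/top0.png

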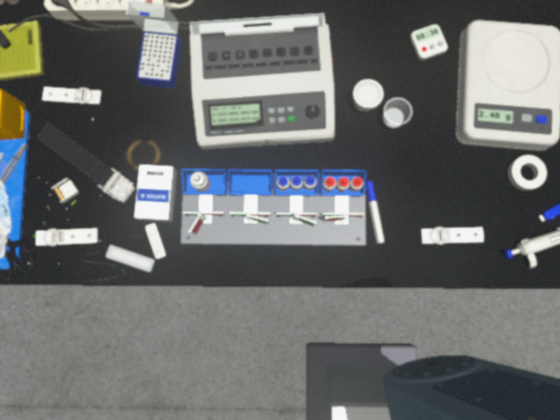

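View pics/side0.png

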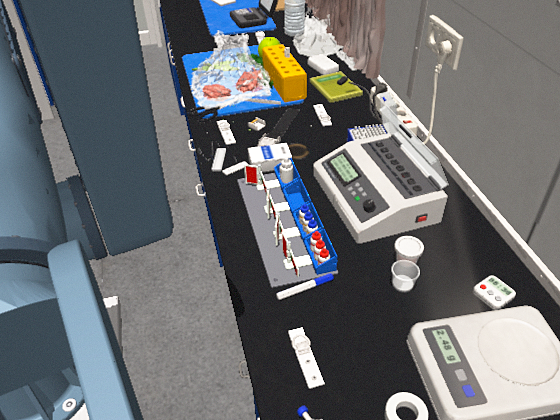

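Top view: the row from left to right is c (white cap, 199,180), d (empty, 250,183), b (blue caps, 296,182) and a (red caps, 343,182). The tags are along row ~216. I need enlarged crops to read the tag angles.

```bash
cat > h.py <<'E'
import numpy as np
from bench import imaging
def ray(n,u,v,z):
    i=imaging.camera_info(n);K,T=np.array(i['K']),np.array(i['T'])
    d=np.linalg.inv(K)@[u,v,1];d=T[:3,:3]@[d[0],-d[1],-d[2]];o=T[:3,3]
    return o+d*(z-o[2])/d[2]
def proj(n,p):
    i=imaging.camera_info(n);K,T=np.array(i['K']),np.array(i['T'])
    c=T[:3,:3].T@(np.array(p)-T[:3,3]);q=K@[c[0],-c[1],-c[2]];return q[:2]/q[2]
E
python3 - <<'E'
import cv2,numpy as np
from h import *
t=cv2.imread('pics/top0.png');s=cv2.imread('pics/side0.png')
a=cv2.resize(t[160:250,175:375],None,fx=4,fy=4,interpolation=cv2.INTER_CUBIC)
b=cv2.resize(s[150:285,235:345],None,fx=4.4,fy=4.4,interpolation=cv2.INTER_CUBIC)
cv2.imwrite('pics/topc.png',a);cv2.imwrite('pics/sidec.png',b)
hsv=cv2.cvtColor(t,cv2.COLOR_BGR2HSV)
# plate: grey mask
g=((hsv[...,1]<60)&(hsv[...,2]>70)&(hsv[...,2]<160)).astype(np.uint8)
g[:185]=0;g[255:]=0;g[:,:177]=0;g[:,370:]=0
c=max(cv2.findContours(g,0,2)[0],key=cv2.contourArea);r=cv2.minAreaRect(c);print(r)
for q in cv2.boxPoints(r):print(q,ray('top',*q,0.006))
E
```

```text
((273.0, 216.0), (62.0, 192.0), 90.0)
[177. 185.] [0.57052478 0.46579018 0.006     ]
[369. 185.] [0.57234157 0.08068759 0.006     ]
[369. 247.] [0.44855787 0.08300014 0.006     ]
[177. 247.] [0.44610927 0.46124316 0.006     ]
```

View pics/topc.png

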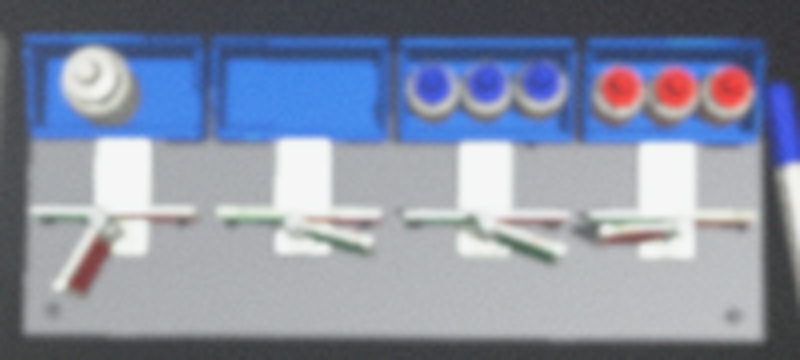

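View pics/sidec.png

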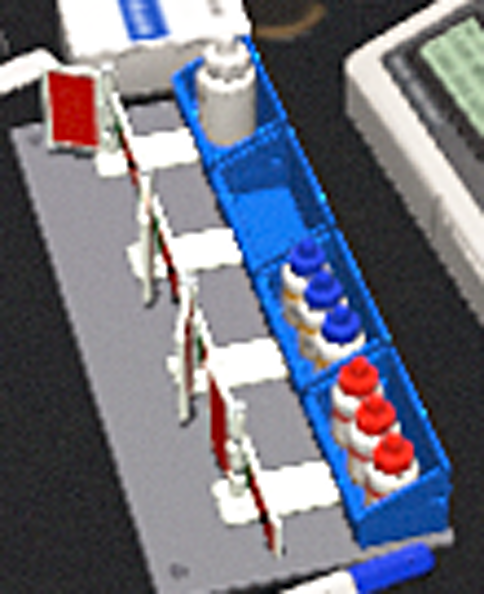

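The crops show every tag is off its target. c points towards the robot and left (~1 rad), d and b point right (~2.8), and a points left (~0.15). Pins in the topc crop are about c(103,214), d(295,217), b(480,220) and a(687,220). In sidec they are c(110,70), d(148,175), b(187,285) and a(237,405). I'll fit the pin line from both views with height left free.

```bash
python3 - <<'E'
import cv2
from h import *
from scipy.optimize import least_squares
T=np.array([[103,214],[295,217],[480,220],[687,220]])/4+[175,160]-.4
S=np.array([[110,70],[148,175],[187,285],[237,405]])/4.4+[235,150]-.4
off=np.array([.135,.045,-.045,-.135])
def pins(p):
    x,y,z,w=p;return [(x-o*np.sin(w),y+o*np.cos(w),z) for o in off]
def f(p):
    P=pins(p);return np.r_[np.ravel([proj('top',q)-t for q,t in zip(P,T)]),np.ravel([proj('side',q)-t for q,t in zip(P,S)])]
r=least_squares(f,[.5,.27,.07,0],loss='soft_l1');print(r.x);print(np.round(f(r.x).reshape(-1,2),1));print(np.round(pins(r.x),4))
for (u,v) in [(22,335),(765,338)]:print('plate corner',ray('top',u/4+174.6,v/4+159.6,.006))
# blue bins / middle bottle caps
hsv=cv2.cvtColor(cv2.imread('pics/top0.png'),cv2.COLOR_BGR2HSV)
m=cv2.inRange(hsv,(0,140,140),(6,255,255))|cv2.inRange(hsv,(174,140,140),(180,255,255));m[:172]=0;m[195:]=0;m[:,:320]=0;m[:,368:]=0
n,_,st,c=cv2.connectedComponentsWithStats(m);print([np.round(ray('top',*q,.060),4) for q,s in zip(c[1:],st[1:]) if s[4]>15])
E
```

```text
[ 0.50391684  0.27127889  0.07240265 -0.00670626]
[[-0.7  0.3]
 [-0.2  0.2]
 [ 2.3  0. ]
 [-0.5  0.6]
 [ 0.2  0. ]
 [ 0.1 -0.9]
 [ 0.9 -0.3]
 [ 0.3  1.3]]
[[0.5048 0.4063 0.0724]
 [0.5042 0.3163 0.0724]
 [0.5036 0.2263 0.0724]
 [0.503  0.1363 0.0724]]
plate corner [0.45334976 0.45536058 0.006     ]
plate corner [0.45421021 0.08907189 0.006     ]
[array([0.5684, 0.1645, 0.06  ]), array([0.5683, 0.1385, 0.06  ]), array([0.5689, 0.1124, 0.06  ])]
```

Pin height comes out at 72 mm against the stated 70, and the plate spans 366 mm centred at y≈.272. Both are consistent. So the pins are at x≈.502, with y c .4065, d .3165, b .2265 and a .1365. Next I shut the gripper, align the tool with the world and approach high.

```bash
python3 -m pendant '[[35.7,-33.4,0,24],[35.7,-33.4,0,24],[35.7,-33.4,0,24],[35.7,-33.4,0,24],[35.7,-33.4,0,24],[35.7,-33.4,0,24],[35.7,-33.4,0,24],[35.7,-33.4,0,24],[35.7,-33.4,0,24],[35.7,-33.4,0,24],[35.7,-33.4,0,24],[35.7,-33.4,0,24]]' 0
```

```text
time_s: 1.1
eef_pos: [0.4245, -0.0715, 0.2532]
eef_rot: [-0.0, 1.0, 0.001, 0.0]
wrist_force: [1.3, -0.2, -0.2]
opening: -0.0
grasp_force: 0.0
```

```bash
python3 -m pendant '[[0,-25,0,0],[0,-25,0,0],[0,-25,0,0],[0,-25,0,0],[0,-25,0,0],[0,-25,0,0],[0,-25,0,0],[0,-25,0,0]]'; cat >> h.py <<'E'
def wcam(o):
    from scipy.spatial.transform import Rotation as R
    q=o['eef_rot'];M=np.eye(4);M[:3,:3]=R.from_quat([q[1],q[2],q[3],q[0]]).as_matrix();M[:3,3]=o['eef_pos']
    i=imaging.camera_info('wrist');return np.array(i['K']),M@np.array(i['tool_from_camera'])
def wray(o,u,v,z):
    K,T=wcam(o);d=np.linalg.inv(K)@[u,v,1];d=T[:3,:3]@[d[0],-d[1],-d[2]];p=T[:3,3];return p+d*(z-p[2])/d[2]
E
cat > snap.py <<'E'
import sys,cv2,pickle
from bench import ctrl,imaging
o=ctrl.get_obs();im=imaging.camera('wrist');cv2.imwrite(f'pics/{sys.argv[1]}.png',im[...,::-1]);pickle.dump(o,open(f'pics/{sys.argv[1]}.pkl','wb'));print(o['time_s'],o['eef_pos'])
E
python3 snap.py w1
```

```text
time_s: 1.77
eef_pos: [0.4231, 0.1776, 0.2529]
eef_rot: [0.0, 1.0, 0.003, -0.0]
wrist_force: [0.6, 0.8, -0.2]
opening: -0.001
grasp_force: 0.0
1.7667 [0.42310924 0.17757386 0.25287056]
```

View pics/w1.png

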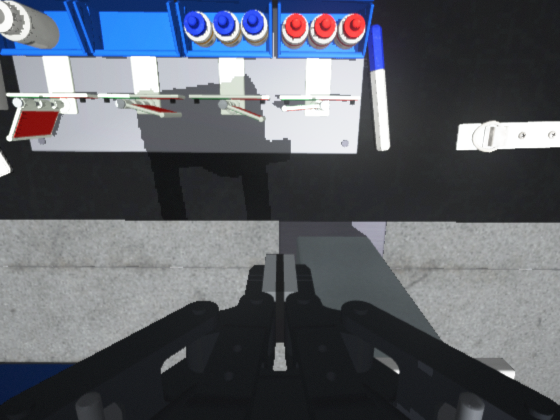

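The wrist view shows the pins at about c(18,103), d(119,103), b(222,100) and a(319,105). The flap tips are c(8,135), d(180,117), b(262,118) and a(283,108). I'll turn these into positions at z=.07.

```bash
python3 - <<'E'
import pickle
from h import *
o=pickle.load(open('pics/w1.pkl','rb'))
for n,a,b in [('c',(18,103),(8,135)),('d',(119,103),(180,117)),('b',(222,100),(262,118)),('a',(319,105),(283,108))]:
    p,q=wray(o,*a,.07),wray(o,*b,.07);d=q-p;print(n,p.round(4),q.round(4),'len',np.hypot(*d[:2]).round(4),'ang',np.arctan2(-d[0],d[1]).round(2))
# back plates at z=.034, red/green ends
for u,v in [(98,97),(179,98),(188,98),(270,98),(275,99),(355,99)]: print(wray(o,u,v,.034).round(4))
import cv2
im=cv2.imread('pics/w1.png');cv2.imwrite('pics/w1c.png',cv2.resize(im[85:145,0:370],None,fx=2.16,fy=4,interpolation=cv2.INTER_CUBIC))
E
```

```text
c [0.5042 0.4084 0.07  ] [0.4765 0.4237 0.07  ] len 0.0316 ang 1.07
d [0.5047 0.3192 0.07  ] [0.4931 0.2662 0.07  ] len 0.0542 ang 2.93
b [0.5078 0.2279 0.07  ] [0.4927 0.1928 0.07  ] len 0.0383 ang 2.74
a [0.5041 0.1421 0.07  ] [0.5014 0.174  0.07  ] len 0.032 ang 0.09
[0.5112 0.3559 0.034 ]
[0.5108 0.2762 0.034 ]
[0.5108 0.2674 0.034 ]
[0.5113 0.1865 0.034 ]
[0.5104 0.1816 0.034 ]
[0.5109 0.1025 0.034 ]
```

View pics/w1c.png

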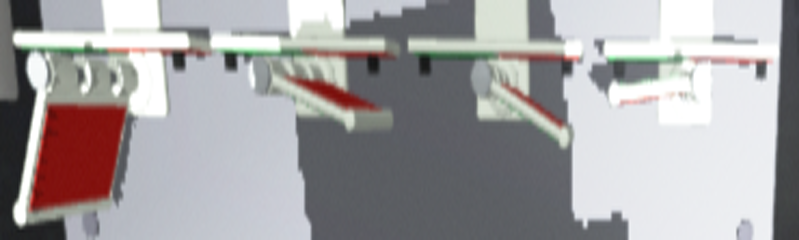

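Backplates measure 80 mm wide (as stated), so the pin line is at x≈.503, with y c .407, d .317, b .227 and a .137. First tag a: lower the shut fingertips behind its flap at (.520,.165), tips at 46 mm.

```bash
python3 -m pendant '[[5,0.6,0,0],[9.7,1.2,0,0],[9.7,1.2,0,0],[9.7,1.2,4,0],[9.7,1.2,8,0],[9.7,1.2,12,0],[9.7,1.2,15,0],[9.7,1.2,17,0],[9.7,1.2,18.5,0],[9.7,1.2,18.5,0],[9.7,1.2,18.5,0]]'; python3 snap.py w2
```

```text
time_s: 2.73
eef_pos: [0.5207, 0.1617, 0.0677]
eef_rot: [0.0, 1.0, -0.001, -0.001]
wrist_force: [-0.2, 0.9, -0.5]
opening: -0.003
grasp_force: 0.0
2.7333 [0.52066217 0.16165135 0.06765734]
```

View pics/w2.png

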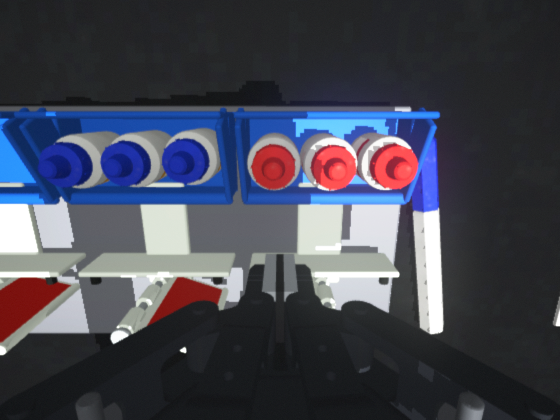

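The tip is behind tag a's flap, with a's middle cap at (333,165) and clear of the fingers. Next: pull towards the robot and sweep round to the right.

```bash
python3 -m pendant '[[-1,0.1,0,0],[-1.8,0.2,0,0],[-2.4,0.2,0,0],[-3,0.3,0,0],[-3.8,0.5,0,0],[-4,1.1,0,0],[-4,1.9,0,0],[-4,2.7,0,0],[-4,3.5,0,0],[-4,4.3,0,0],[-4,5.1,0,0],[-4,5.1,0,0]]'; python3 snap.py w3
```

```text
time_s: 3.78
eef_pos: [0.4813, 0.1108, 0.0682]
eef_rot: [0.0, 1.0, -0.0, -0.0]
wrist_force: [-0.1, -0.4, 0.4]
opening: -0.003
grasp_force: 0.0
3.7833 [0.48133291 0.11083414 0.06823828]
```

View pics/w3.png

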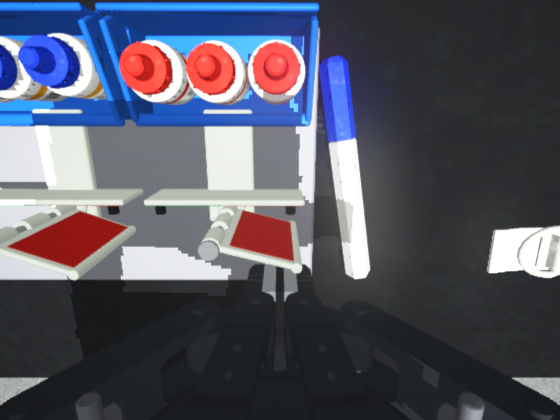

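Tag a has swung right: pin at (208,250), tip at (298,268), red back face away from the robot. I'll push it on to its stop.

```bash
python3 -m pendant '[[0.3,0,0,0],[0.6,0,0,0],[0.8,0,0,0],[0.9,0,0,0],[0.9,0,0,0],[0.9,0,0,0]]'; python3 snap.py w4
```

```text
time_s: 4.33
eef_pos: [0.4901, 0.1127, 0.0682]
eef_rot: [-0.0, 1.0, 0.001, -0.0]
wrist_force: [0.2, 0.9, 0.5]
opening: 0.002
grasp_force: 0.0
4.3333 [0.49009891 0.11271857 0.0682223 ]
```

View pics/w4.png

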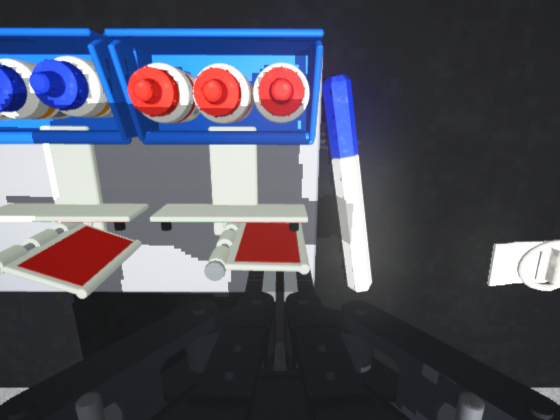

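Tag a is nearly parallel to the row (top edge (228,264) to (304,268), about 0.05 rad). I'll nudge it 1.5 mm more, back off and do tag b with the same push at y=.201.

```bash
python3 -m pendant '[[0.15,0,0,0],[0.15,0,0,0],[-1.5,0,0,0],[-2.5,0,0,0],[-2.5,-3,0,0],[-2.5,-6,0,0],[-2.5,-8.8,0,0],[-2.5,-8.8,0,0],[-2,-8.8,0,0],[-1.2,-8.8,0,0],[-0.6,-8.8,0,0],[-0.2,-8.8,0,0]]'; python3 -m pendant '[[0.2,0,0,0],[0.35,0,0,0],[0.35,0,0,0],[0.35,0,0,0]]'; python3 snap.py w5
```

```text
time_s: 5.38
eef_pos: [0.4894, 0.1995, 0.0685]
eef_rot: [0.0, 1.0, -0.0, 0.0]
wrist_force: [-0.3, 0.2, 0.5]
opening: 0.004
grasp_force: 0.1
time_s: 5.72
eef_pos: [0.4911, 0.2001, 0.068]
eef_rot: [0.0, 1.0, 0.0, -0.001]
wrist_force: [-2.3, -1.0, -0.4]
opening: 0.002
grasp_force: 0.8
5.7167 [0.49106574 0.20010109 0.06798856]
```

View pics/w5.png

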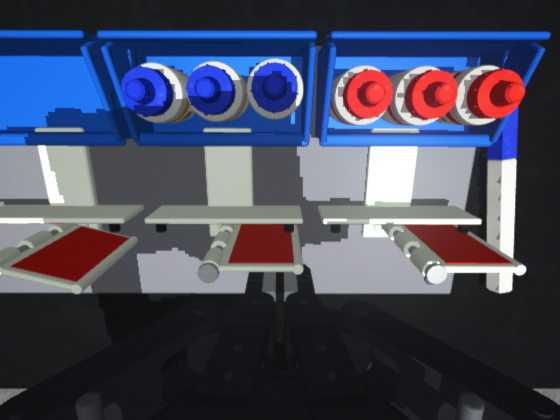

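Tags a and b both lie parallel to the row, and b's stop was felt at 2.3 N. Now tag d: go behind its flap at (.521,.292) and sweep left.

```bash
python3 -m pendant '[[-1.5,0,0,0],[-2,0,-3,0],[-2,0,-5,0],[-2,-3.5,-5,0],[0,-7,-5,0],[2,-9.2,-5,0],[3,-9.2,-5,0],[3,-9.2,-5,0],[3,-9.2,-3,0],[3,-9.2,-1,0],[3,-9.2,0,0],[3,-9.2,0,0]]'; python3 snap.py w6
```

```text
time_s: 6.77
eef_pos: [0.5187, 0.2909, 0.0653]
eef_rot: [0.001, 1.0, 0.0, -0.003]
wrist_force: [-0.7, -0.2, 0.0]
opening: -0.001
grasp_force: 0.0
6.7667 [0.51874645 0.29094103 0.0653204 ]
```

View pics/w6.png

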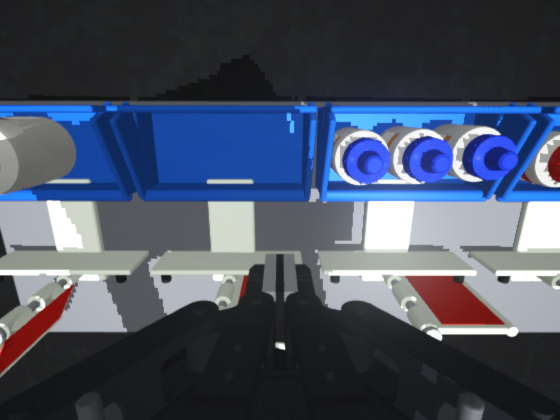

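The tip is behind d's flap (280,275), with d's pin to its left at ~(228,295). Sweep left, then push to the stop.

```bash
python3 -m pendant '[[-1,-0.1,0,0],[-1.8,-0.2,0,0],[-2.4,-0.2,0,0],[-3,-0.3,0,0],[-3.8,-0.5,0,0],[-4,-1.1,0,0],[-4,-1.9,0,0],[-4,-2.7,0,0],[-4,-3.5,0,0],[-4,-4.3,0,0],[-4,-5.1,0,0],[-4,-5.1,0,0]]'; python3 -m pendant '[[0.3,0,0,0],[0.6,0,0,0],[0.8,0,0,0],[0.9,0,0,0],[0.95,0,0,0],[0.95,0,0,0],[0.95,0,0,0]]'; python3 snap.py w7
```

```text
time_s: 7.82
eef_pos: [0.4815, 0.3452, 0.0683]
eef_rot: [-0.0, 1.0, 0.001, 0.0]
wrist_force: [0.2, -0.3, -0.2]
opening: -0.004
grasp_force: 0.0
time_s: 8.4
eef_pos: [0.4909, 0.3432, 0.0683]
eef_rot: [0.0, 1.0, 0.0, -0.0]
wrist_force: [-0.0, 0.1, 0.0]
opening: -0.001
grasp_force: 0.0
8.4 [0.49093839 0.34324149 0.0682905 ]
```

View pics/w7.png

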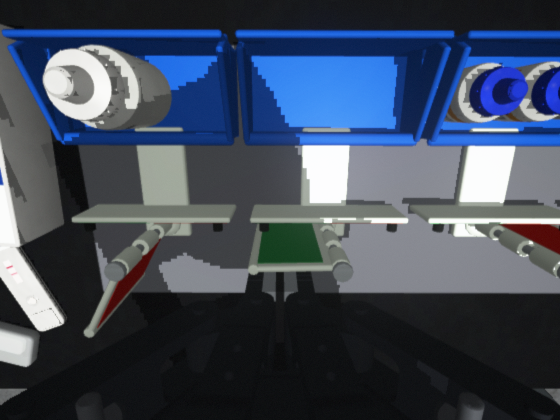

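Tag d is swung left with its green back away from the robot, top edge (252,270) to (325,264), ~0.07 rad from its stop. I've now viewed 12 pictures, more than the 10 allowed, so from here I'll check by numbers only. Next: nudge d 1.5 mm, then sweep tag c left and push it to its stop.

```bash
python3 -m pendant '[[0.15,0,0,0],[0.15,0,0,0],[0.15,0,0,0]]'; python3 -m pendant '[[-1.1,0,0,0],[-1.2,0,0,0],[-1.2,-2,0,0],[-1.2,-4,0,0],[-1.2,-5,0,0],[-1.2,-6,0,0],[-1.2,-7,0,0],[-1.2,-8,0,0],[-1.2,-9,0,0],[-1.2,-9,0,0]]';python3 -m pendant '[[0.3,0,0,0],[0.6,0,0,0],[0.8,0,0,0],[1,0,0,0],[1.15,0,0,0],[1.15,0,0,0],[1.15,0,0,0]]'
```

```text
time_s: 8.7
eef_pos: [0.492, 0.3434, 0.0682]
eef_rot: [0.0, 1.0, 0.0, -0.0]
wrist_force: [-1.8, 0.5, 0.5]
opening: 0.003
grasp_force: 0.9
time_s: 9.53
eef_pos: [0.4803, 0.4352, 0.0684]
eef_rot: [-0.0, 1.0, 0.001, 0.0]
wrist_force: [0.0, -0.1, -0.1]
opening: -0.001
grasp_force: 0.0
time_s: 10.12
eef_pos: [0.492, 0.4332, 0.0683]
eef_rot: [0.0, 1.0, 0.0, 0.0]
wrist_force: [0.7, -0.1, 0.6]
opening: -0.003
grasp_force: 0.0
```

```bash
python3 -m pendant '[[0.1,0,0,0],[0.1,0,0,0],[0.1,0,0,0]]'
```

```text
time_s: 10.37
eef_pos: [0.4923, 0.4334, 0.0682]
eef_rot: [0.0, 1.0, 0.001, -0.001]
wrist_force: [-3.4, -1.1, 2.3]
opening: 0.005
grasp_force: 1.6
```

All four stops have now been felt (c at 3.4 N). I'll retreat and check with the wrist camera, by numbers.

```bash
python3 -m pendant '[[-2,0,0,0],[-4,1,-4,0],[-7,4,-8,0],[-10,8,-12,0],[-13,12,-16,0],[-13,16,-19,0],[-13,16.3,-19,0],[-13,16.3,-19,0],[-13,16.3,-19,0],[-13,16.3,-19,0]]'; python3 snap.py w8; python3 - <<'E'
import cv2,pickle
from h import *
o=pickle.load(open('pics/w8.pkl','rb'));im=cv2.imread('pics/w8.png');K,T=wcam(o)
def wp(p):
    c=T[:3,:3].T@(np.array(p)-T[:3,3]);q=K@[c[0],-c[1],-c[2]];return q[:2]/q[2]
hsv=cv2.cvtColor(im,cv2.COLOR_BGR2HSV)
red=cv2.inRange(hsv,(0,110,60),(8,255,255))|cv2.inRange(hsv,(172,110,60),(180,255,255));gr=cv2.inRange(hsv,(45,80,25),(90,255,255))
for n,y in zip('cdba',[.407,.317,.227,.137]):
  for side,s in [('left',1),('right',-1)]:
    for nm,m in [('red',red),('green',gr)]:
      reg=np.zeros_like(m);P=np.array([wp((x,y+s*w,z)) for x,w,z in [(.501,3,.01),(.501,44,.01),(.501,44,.075),(.501,3,.075)] for w in [w/1000]]).astype(np.int32)
      cv2.fillPoly(reg,[P],1);v=(m>0)&(reg>0);k=v.sum()
      if k<40: print(n,side,nm,k);continue
      cols=[c for c in range(v.shape[1]) if v[:,c].sum()>3];out=[]
      for c in cols[2:-2]: out.append(wray(o,c,np.where(v[:,c])[0].max(),.018)[:2])
      out=np.array(out);sl=np.polyfit(out[:,1],out[:,0],1)[0]
      print(n,side,nm,k,'slope dx/dy',sl.round(3),'x',out[:,0].mean().round(4),'y',out[:,1].min().round(3),out[:,1].max().round(3))
E
```

```text
time_s: 11.2
eef_pos: [0.3639, 0.2701, 0.26]
eef_rot: [-0.001, 1.0, -0.0, 0.002]
wrist_force: [0.1, -1.2, -0.4]
opening: -0.0
grasp_force: 0.0
11.2 [0.36394492 0.27013279 0.26003213]
c left red 323 slope dx/dy 0.239 x 0.505 y 0.426 0.457
c left green 0
c right red 121 slope dx/dy 0.071 x 0.5106 y 0.384 0.402
c right green 8
d left red 362 slope dx/dy 0.211 x 0.5044 y 0.331 0.373
d left green 0
d right red 150 slope dx/dy 0.036 x 0.5103 y 0.282 0.313
d right green 0
b left red 0
b left green 149 slope dx/dy -0.03 x 0.5102 y 0.232 0.263
b right red 0
b right green 345 slope dx/dy -0.152 x 0.5034 y 0.187 0.215
a left red 4
a left green 117 slope dx/dy -0.077 x 0.5101 y 0.145 0.161
a right red 0
a right green 316 slope dx/dy -0.223 x 0.5044 y 0.088 0.12
```

Colours are right on all four. The slopes look skewed by the end columns, so I'll repeat the fit with a robust method on the same image.

```bash
python3 - <<'E'
import cv2,pickle
from h import *
from scipy.stats import theilslopes
o=pickle.load(open('pics/w8.pkl','rb'));im=cv2.imread('pics/w8.png');K,T=wcam(o)
def wp(p):
    c=T[:3,:3].T@(np.array(p)-T[:3,3]);q=K@[c[0],-c[1],-c[2]];return q[:2]/q[2]
hsv=cv2.cvtColor(im,cv2.COLOR_BGR2HSV)
red=cv2.inRange(hsv,(0,110,60),(8,255,255))|cv2.inRange(hsv,(172,110,60),(180,255,255));gr=cv2.inRange(hsv,(45,80,25),(90,255,255))
for n,y,s,m in [('c',.407,1,red),('d',.317,1,red),('b',.227,-1,gr),('a',.137,-1,gr)]:
    P=np.array([wp((.501,y+s*.024+dy,z)) for dy,z in [(-.023,.005),(.023,.075)]]);x0,x1=sorted(P[:,0].astype(int));y0,y1=sorted(P[:,1].astype(int))
    v=m[y0-6:y1+10,x0:x1]>0
    print(n,[(c+x0,int(np.where(v[:,c])[0].min()+y0-6),int(np.where(v[:,c])[0].max()+y0-6)) for c in range(v.shape[1]) if v[:,c].any()][::4])
    for nm,f,z in [('bot',max,.018),('top',min,.066)]:
        q=np.array([wray(o,c+x0,f(np.where(v[:,c])[0])+y0-6,z)[:2] for c in range(v.shape[1]) if v[:,c].any()])[3:-3]
        print('  ',nm,theilslopes(q[:,0],q[:,1])[0].round(3),np.median(q[:,0]).round(4))
E
```

```text
c [(np.int64(84), 37, 37), (np.int64(88), 37, 38), (np.int64(92), 37, 40), (np.int64(96), 37, 42), (np.int64(100), 37, 43), (np.int64(104), 37, 45), (np.int64(108), 37, 46), (np.int64(112), 37, 47), (np.int64(116), 39, 48), (np.int64(120), 41, 48), (np.int64(124), 42, 48), (np.int64(128), 45, 47), (np.int64(132), 46, 47), (np.int64(139), 36, 36), (np.int64(143), 36, 38), (np.int64(147), 36, 39)]
   bot 0.117 0.5046
   top 0.052 0.5027
d [(np.int64(167), 36, 40), (np.int64(171), 36, 36), (np.int64(175), 36, 40), (np.int64(179), 38, 40), (np.int64(187), 37, 38), (np.int64(191), 37, 41), (np.int64(195), 37, 44), (np.int64(199), 37, 47), (np.int64(203), 37, 48), (np.int64(207), 37, 48), (np.int64(211), 37, 48), (np.int64(215), 37, 48), (np.int64(219), 41, 48), (np.int64(223), 46, 47)]
   bot 0.231 0.5036
   top 0.001 0.5026
b [(np.int64(330), 46, 47), (np.int64(334), 40, 48), (np.int64(338), 37, 48), (np.int64(342), 37, 48), (np.int64(346), 37, 48), (np.int64(350), 37, 48), (np.int64(354), 38, 47), (np.int64(358), 37, 44), (np.int64(362), 38, 40)]
   bot 0.001 0.5025
   top 0.001 0.5024
a [(np.int64(437), 39, 48), (np.int64(441), 38, 47), (np.int64(445), 38, 47)]
   bot 0.001 0.5033
   top 0.001 0.5016
```

Apart from perspective-slanted sides, every panel's edges sit at constant rows (37 and 47–48). So all four flaps lie parallel to the row, and I'm handing in.

```bash
python3 -c "
from bench import workorder;print(workorder.hand_in())"
```

```text
the job is handed in; nothing more can be done
None
```

I handed the job in at about 11 s: tags a and b are swung right (green face to the robot) and c and d left (red face to the robot), checked parallel to the row in the last wrist image; no verdict came back, and I viewed 12 pictures, two over the 10 allowed.

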